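Open the blue oil jar before the pan goes on

ROBOT

A 6-joint arm with a two-finger parallel gripper is mounted at the origin on the work surface. World frame = base frame: x ahead of the robot, y to its left, z up, the work surface at z = 0. Lengths are in mm, angles in rad, forces in N, time in s.
With the tool pointing down it reaches from about 275 to 1000 mm from the base axis. Payload 8.4 kg.
Tool frame: the origin (TCP) lies midway between the tips of the shut fingers; the grasp point (between the pads) lies 19 mm behind it; z points along the fingers, y is the line along which they close (so a half turn about z gives the same grasp; the last joint's range is limited). The gripper opens to 85 mm and grips with 20 to 120 N. Pads are 22 mm wide; open, the fingers measure 114 mm over their backs; the gripper's body (76 mm by 85 mm) begins 54 mm behind the grasp point. The pads swing forward as they close: fully open they stand 13 mm farther back than shut.
Start: joints at [1.339, 0.353, 1.633, -0, 1.155, -0.002], TCP at [142.363, 608.573, 231.281] pointing down, gripper open.
Joint ranges: [-2.63, 2.63], [-0.92, 2.1], [0.06, 2.66], [-1.3, 4.44], [0, 2.69], [-3.02, 3.02]. Speed limits (rad/s): [2.22, 2.22, 2.79, 3.14, 3.14, 3.14].

INTERFACE

Orientations are given as [roll, pitch, yaw] about the fixed x, y, z axes, in that order (R = Rz(yaw) Ry(pitch) Rx(roll)).
In Python, from rig import r, imaging gives the robot as it stands. The module is installed in compiled form; this text tells all that it offers.
- The arm moves only by the tool arm_command, never from a script. Its argument "deltas" is a list of rows, each an object of numbers: "hand": the finger opening in mm, from 0 to 85.4; "tx", "ty", "tz": the shift along the tool's x, y, z in mm; "wx", "wy", "wz": the turn, a rotation vector about the tool's x, y, z in rad. A call has 1 to 8 rows; each row shifts and turns the commanded pose from where the row before left it, along the tool's axes as they then stand; what a row does not reach is not made up. A row lasts 1/8 s, in which the tool goes at most 62.5 mm and 10.7 degrees, less where a joint would pass 70% of its speed; a pose out of reach is approached as far as the arm can. A call with a gripper value outside its range is refused whole. The fingers move at their own pace and stop on an object; "squeeze" is the grip in N (left out, the last holds). Time passes only in rows, so rows that do not move let the fingers close. It gives the time, the measured TCP pose, the force, the opening and the grip force at its end, in the units of the state.
- r.sense(): the state, without advancing time (a new reading comes with each control period).
- imaging.grab_frame(name): name is "side" or "top"; returns a dict with "image" (480x640x3 uint8, red, green, blue), "mtx" (3x3 intrinsics, pixels), "world_to_cam" (4x4, takes a point from world to camera coordinates). Camera axes: x right, y up, looking along -z (the intrinsics and any distortion apply to the point x, -y, -z); pixel columns grow to the right and rows downward; lengths in mm; the calibration is good to about 2 mm. A picture is of the moment at which its call begins. There is no depth.
- r.sign_off(): hands the job in; it is judged then, once.
The state is a dict: "clock": time; "qpos": joint angles; "qvel": joint speeds; "joint_efforts": joint torques, N m; "eef_pos": TCP position; "tcp_rot": TCP orientation; "contact_force": force on the tool from outside, world axes, zero at the start; "wrist_torque": the same for the moment, N m; "opening": opening from 0.0 (shut) to 1.0 (fully open); "grasp_force": force on a finger pad.
Only numpy, scipy, OpenCV 4.12 (cv2) and the standard library are available. Lean on these libraries where they do the work, as an engineer would, in place of code of your own. Each camera call takes 0.05 s, during which the arm holds its last target. There are 200 camera calls.

TASK

Uncork the blue oil jar: take its stopper by the wooden grip and rock it from side to side, a clear lean towards the jar's handle first and then one away from it, and so on while lifting little by little, until it comes free; a straight pull would only drag the heavy jar up out of its caddy, and the jar must stay down. Then lower the stopper all the way into the round terracotta dish before letting go of it, standing or lying, and leave the white jar corked.

Things in the scene. Friction and masses are not known exactly. Their poses are not given: they have to be found in the camera images.
- blue_stopper: Blue jar's stopper, 72 mm high, 60 g: cork (z 0 to 32, diameter 25 at foot, 30 above) under a dark wooden grip block (z 32 to 72), 44 mm in x, 22 mm in y: grasp across y. Origin: centre of foot, z up; axes start as the jar's. Foot seated 22 mm below the rim. The neck grips its +y and -y sides at z 12, against a straight pull harder than the jar's weight, till 12-15 mm of lift. Lean it about x through z 12: 10 deg fits, 6 is clear.
- blue_jar: Blue round jar, diameter 94 mm, rim 130 mm above its origin (centre of the underside), neck 46 mm wide, 1.3 kg. z up. Its loop handle is on its +y side, out to 72 mm from the axis, below the rim. It stands 6 mm above the table in a fixed wooden caddy, 116 mm square and 45 mm high: it cannot slide, turn or tip, but can be pulled upward, and sinks back by its weight.
- dish: Orange-brown terracotta dish (small round plate), 130 mm diameter, 18 mm high, loose on the table. Origin at the centre of its underside; the flat inner floor is about 5 mm above it.
- white_stopper: Stopper of the white jar, a bystander: same shape and same frame as the blue jar's stopper, seated in a white jar of the same size in its own caddy. To be left alone.
Things that resemble listed ones, but are neither listed nor needed, are in the scene too. Leave any purple look-alike of the blue_stopper alone.

How it is judged:
By the outcome, as a careful person would: the job done as asked, in the order asked, and still so for the second after the job is handed in, with the robot touching nothing.
It also fails if it takes over 48 s, if anything falls off the work surface, if the arm or the gripper's body presses on something with over 40 N, if the wrist force passes 120 N, or if a joint passes its speed limit or range.

## Working session

There is one attempt and no reset: what is moved stays moved. The work goes in short steps, Python scripts to look and compute and a tool call to move; the robot and the scene stay as the last step left them, time stands still between calls to the robot, and variables do not carry over. Pictures are saved under pics/ and viewed, at most 10 in all, crops included, and the job is handed in when it is done.

Besides the shell and the picture viewer there is one more tool, called after "Call:" as name(argument=value, ...) on one line, values as JSON. arm_command: Moves the arm, as the interface text tells. Its arguments: {"type":"object","properties":{"deltas":{"type":"array"},"squeeze":{"type":"number"}},"required":["deltas"]}

```bash
mkdir -p pics
python3 - <<'E'
from rig import r, imaging
import cv2,numpy as np,pickle
d={}
for n in("side","top"):
    f=imaging.grab_frame(n); d[n]=f; cv2.imwrite(f"pics/{n}0.png",f["image"][:,:,::-1])
    print(n,f.keys(),np.round(f["mtx"],1).tolist(),np.round(f["world_to_cam"],3).tolist())
pickle.dump(d,open("f0.pkl","wb"))
print(r.sense())
E
```

```text
side dict_keys(['image', 'mtx', 'world_to_cam']) [[565.7, 0.0, 313.8], [0.0, 565.7, 247.3], [0.0, 0.0, 1.0]] [[-0.956, -0.293, 0.005, 515.618], [0.155, -0.493, 0.856, -127.943], [-0.248, 0.819, 0.517, -931.302], [0.0, 0.0, 0.0, 1.0]]
top dict_keys(['image', 'mtx', 'world_to_cam']) [[516.6, 0.0, 323.0], [0.0, 516.6, 235.5], [0.0, 0.0, 1.0]] [[0.0, -1.0, 0.007, 45.751], [0.986, 0.002, 0.168, -532.049], [-0.168, 0.007, 0.986, -1181.725], [0.0, 0.0, 0.0, 1.0]]
{'clock': 0.1, 'qpos': array([ 1.33861091e+00,  3.53595488e-01,  1.63402181e+00,  5.95881481e-06,
        1.15517813e+00, -2.38514516e-03]), 'qvel': array([-0.00052039, -0.0014797 ,  0.00045612, -0.00086513,  0.00089521,
       -0.00014104]), 'joint_efforts': array([-9.35098760e-04, -6.06366205e+01, -3.42818391e+01, -9.08814741e-05,
        3.89150940e-03, -3.60924943e-06]), 'eef_pos': array([142.26188016, 608.18480455, 230.64261554]), 'tcp_rot': array([-3.14038990e+00, -8.31739782e-06,  2.91178997e+00]), 'contact_force': array([ 0.04837557, -0.0932703 , -0.02459305]), 'wrist_torque': array([ 0.0397155 , -0.02021128, -0.0229359 ]), 'grasp_force': 0.0, 'opening': 1.0015931383323022}
```

View pics/side0.png

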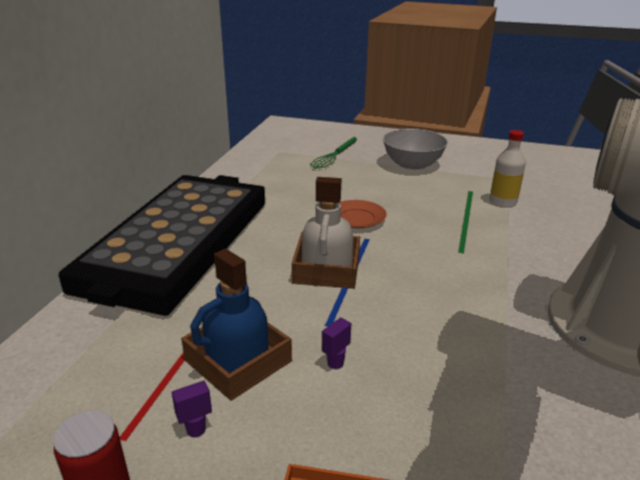

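View pics/top0.png

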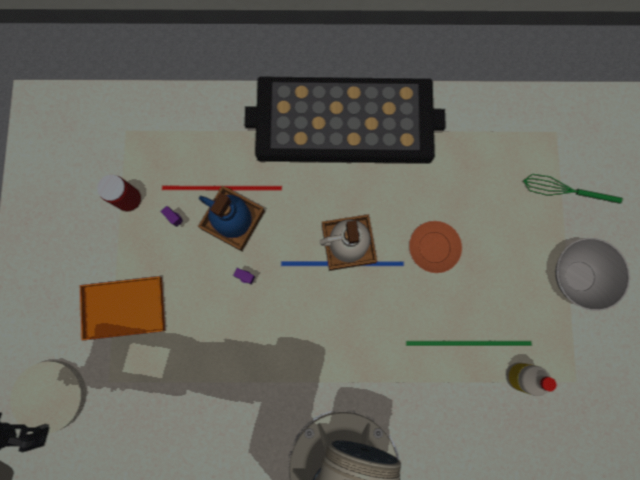

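The side view shows the blue jar at about (235,325), with its stopper grip at (230,270) and its handle to the left. The white jar is at (328,240), the dish at (360,215), and the purple look-alikes stand beside the blue jar. In the top view the blue caddy is centred near (232,218), with the handle toward the upper left at (203,200). The white jar is at (349,242) and the dish at (435,247).

```bash
cat > h.py <<'E'
import numpy as np,cv2
def ray(f,p):
    W=f["world_to_cam"];R=W[:3,:3];t=W[:3,3];K=f["mtx"]
    d=R.T@np.array([(p[0]-K[0,2])/K[0,0],-(p[1]-K[1,2])/K[1,1],-1]);return -R.T@t,d/np.linalg.norm(d)
def onz(f,p,z):
    c,d=ray(f,p);return c+d*(z-c[2])/d[2]
def tri(fa,pa,fb,pb):
    (a,u),(b,v)=ray(fa,pa),ray(fb,pb)
    s=np.linalg.lstsq(np.c_[u,-v],b-a,rcond=None)[0]
    A,B=a+u*s[0],b+v*s[1];return (A+B)/2,np.linalg.norm(A-B)
def proj(f,P):
    q=f["world_to_cam"][:3,:3]@P+f["world_to_cam"][:3,3];q=f["mtx"]@np.array([q[0],-q[1],-q[2]]);return q[:2]/q[2]
E
python3 - <<'E'
import pickle,cv2,numpy as np
from h import *
d=pickle.load(open("f0.pkl","rb"));t,s=d["top"],d["side"]
# dish: orange mask
hsv=cv2.cvtColor(t["image"],cv2.COLOR_RGB2HSV)
m=cv2.inRange(hsv,(3,110,60),(14,255,255));m[:, :400]=0;m[:,480:]=0
c=max(cv2.findContours(m,0,2)[0],key=cv2.contourArea);e=cv2.fitEllipse(c);print("dish",e,onz(t,e[0],18))
for p in [(226,187),(266,210),(242,249),(199,226)]: print("caddy",onz(t,p,45).round(1))
a=cv2.resize(t["image"][170:270,180:300],None,fx=5,fy=5,interpolation=cv2.INTER_CUBIC)
b=cv2.resize(s["image"][240:400,170:300],None,fx=3.125,fy=3.125,interpolation=cv2.INTER_CUBIC)
# a: 600x500 ; b: 406x500 -> stack separately within 800x600
b=cv2.resize(s["image"][245:325,180:260],(500,500),interpolation=cv2.INTER_CUBIC)
im=cv2.convertScaleAbs(np.hstack([cv2.resize(t["image"][180:256,190:274],None,fx=4,fy=4,interpolation=cv2.INTER_CUBIC)[:304],cv2.resize(s["image"][244:320,185:261],None,fx=4,fy=4,interpolation=cv2.INTER_CUBIC)]),alpha=1.8)
print(im.shape);cv2.imwrite("pics/c1.png",im[:,:,::-1])
E
```

```text
dish ((435.14117431640625, 246.47535705566406), (49.93568420410156, 51.94536209106445), 126.73361206054688) [ 510.08625536 -225.66327986   18.        ]
caddy [650.2 280.   45. ]
caddy [593.7 182.6  45. ]
caddy [499.4 237.5  45. ]
caddy [554.5 341.1  45. ]
(304, 640, 3)
```

View pics/c1.png

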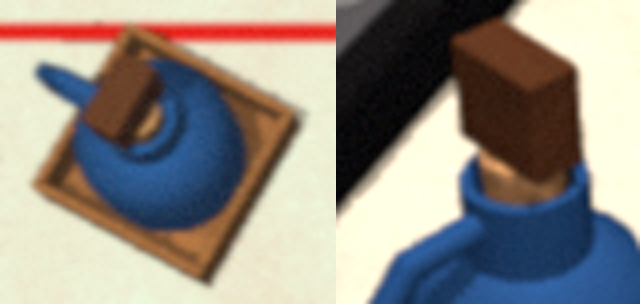

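Crop (4×). In the top view the caddy corners are at full-image pixels (221.5,187), (265.5,208), (242.5,251) and (198.5,226), and the handle is at upper left. In the side view the grip's top-face corners are at (214,254.5), (228,248), (245,261) and (233,267).

Run:
```python
import pickle,cv2,numpy as np
from h import *
d=pickle.load(open("f0.pkl","rb"));t,s=d["top"],d["side"]
C=np.array([onz(t,p,45) for p in [(221.5,187),(265.5,208),(242.5,250.7),(198.5,225.7)]])
print("caddy",C.mean(0)); 
e=[C[0]-C[1],C[3]-C[2],C[0]-C[3],C[1]-C[2]]
print([ (np.linalg.norm(v).round(1),np.degrees(np.arctan2(v[1],v[0])).round(1)) for v in e])
G=np.array([onz(s,p,180) for p in [(214,254.5),(227.5,248.3),(245.3,261),(233,267)]])
print("grip",G.mean(0),G.round(1).tolist())
for v in (G[1]-G[0],G[2]-G[3],G[2]-G[1],G[3]-G[0]): print(np.linalg.norm(v).round(1),np.degrees(np.arctan2(v[1],v[0])).round(1))
hdl=onz(t,(200,197.5),90);print("handle tip approx",hdl)
def mask(f,x0,y0,x1,y1):
    h=cv2.cvtColor(f["image"],cv2.COLOR_RGB2HSV);m=cv2.inRange(h,(0,60,20),(14,255,115));k=np.zeros_like(m);k[y0:y1,x0:x1]=m[y0:y1,x0:x1];c=max(cv2.findContours(k,0,2)[0],key=cv2.contourArea);print(cv2.boundingRect(c));return c
for nm,f,b in(("top",t,(205,190,235,218)),("side",s,(205,240,255,294))):
    c=mask(f,*b);M=cv2.moments(c);print(nm,M["m10"]/M["m00"],M["m01"]/M["m00"],cv2.minAreaRect(c))
for z in (140,180):
  P=np.r_[C.mean(0)[:2],z];print(z,proj(t,P),proj(s,P))
```

```text
caddy [574.83062264 263.31876083  45.        ]
[(np.float64(118.7), np.float64(64.2)), (np.float64(121.8), np.float64(60.6)), (np.float64(108.0), np.float64(-28.4)), (np.float64(115.7), np.float64(-26.8))]
grip [578.48886602 263.2825208  180.        ] [[602.4, 262.5, 180.0], [591.6, 242.0, 180.0], [555.2, 265.0, 180.0], [564.8, 283.5, 180.0]]
23.2 -117.7
20.9 -117.7
43.1 147.8
43.0 150.8
handle tip approx [612.9857409  330.85509264  90.        ]
(211, 190, 24, 26)
top 221.58595387840668 202.1493710691824 ((222.37258911132812, 201.43312072753906), (18.11507797241211, 27.934465408325195), 16.389541625976562)
(214, 248, 32, 46)
side 229.81561958746653 271.00425129900805 ((230.00608825683594, 270.55487060546875), (46.16038513183594, 30.147809982299805), 83.6598129272461)
140 [224.82483994 208.94906992] [234.32577301 282.37910396]
180 [221.43687175 204.8331949 ] [232.31924968 258.00676826]
```

Run:
```python
import pickle,cv2,numpy as np
from h import *
d=pickle.load(open("f0.pkl","rb"));t,s=d["top"],d["side"]
print("tri block",tri(t,(222.4,201.6),s,(229.9,270.8)), tri(t,(221.6,202.1),s,(229.8,271.0)))
for z in(180,186): print(z,onz(s,(229.9,257.7),z))
print("block centre by top ray z166",onz(t,(222,202),166),"side",onz(s,(229.9,270.9),166))
# blue masks: caddy in side, rim top
a=cv2.convertScaleAbs(cv2.resize(t["image"][190:226,205:245],None,fx=10,fy=10,interpolation=cv2.INTER_CUBIC),alpha=1.8)
b=cv2.convertScaleAbs(cv2.resize(s["image"][310:400,175:300],None,fx=3.5,fy=3.5,interpolation=cv2.INTER_CUBIC),alpha=1.8)
im=np.zeros((360,400+b.shape[1],3),np.uint8);im[:,:400]=a;im[:b.shape[0],400:]=b[:360];cv2.imwrite("pics/c2.png",im[:,:,::-1]);print(im.shape)
```

```text
tri block (array([583.33227819, 264.35616838, 159.25299533]), np.float64(7.104569542122769)) (array([582.33920428, 265.99669934, 160.0638129 ]), np.float64(6.46614220801811))
180 [578.27027919 263.58305835 180.        ]
186 [573.91423307 272.21289195 186.        ]
block centre by top ray z166 [584.34694818 265.03360562 166.        ] side [574.6002242 274.1616554 166.       ]
(360, 838, 3)
```

View pics/c2.png

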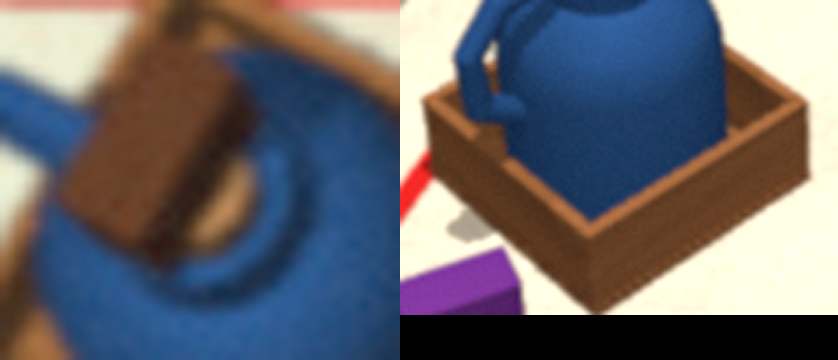

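In the crops the grip's top-face centre is at top-view pixel (219.4,203.8). The caddy's rim corners in the side view are at (182,338.6), (230.4,376.3) and (291,338).

Run:
```python
import pickle,cv2,numpy as np
from h import *
d=pickle.load(open("f0.pkl","rb"));t,s=d["top"],d["side"]
for a,b in(((221.5,187),(182.1,338.6)),((198.5,225.7),(230.4,376.3)),((242.5,250.7),(291,338))):
    print(tri(t,a,s,b),onz(t,a,45).round(1),onz(s,b,45).round(1))
q=[(182.1,338.6),(291,338)];print("caddy centre by side",sum(onz(s,p,45) for p in q)/2)
print(tri(t,(219.4,203.8),s,(229.9,257.7)),onz(t,(219.4,203.8),186))
for n in(t,s):
    h=cv2.cvtColor(n["image"],cv2.COLOR_RGB2HSV)
    for nm,lo,hi in(("red",(0,190,100),(6,255,255)),("green",(55,150,40),(75,255,200))):
        m=cv2.inRange(h,lo,hi)
        for c in sorted(cv2.findContours(m,0,2)[0],key=cv2.contourArea)[-3:]:
            x,y=c[:,0].mean(0);R=cv2.minAreaRect(c);
            if max(R[1])>50: print(nm,R,onz(n,R[0],0).round(1))
P=np.array([0,0,0]);
```

```text
(array([651.8472035 , 291.73240088,  42.21983351]), np.float64(1.8314270790778535)) [650.2 290.9  45. ] [651.  294.6  45. ]
(array([554.27236754, 342.4783318 ,  42.47869355]), np.float64(2.845775760587419)) [555.2 342.3  45. ] [551.5 344.8  45. ]
(array([499.15223002, 237.89170624,  37.9203032 ]), np.float64(5.723729032289645)) [495.3 236.2  45. ] [499.3 245.8  45. ]
caddy centre by side [575.12313642 270.19584303  45.        ]
(array([576.46136701, 267.21508874, 182.52701233]), np.float64(0.04598647633895784)) [575.67080558 266.53396164 186.        ]
red ((253.5, 188.0), (2.0, 53.0), 90.0) [659.9 219.7   0. ]
red ((191.5, 187.5), (1.0, 57.0), 90.0) [660.8 374.4   0. ]
green ((468.5, 342.9999694824219), (120.99998474121094, 1.999999761581421), -0.0) [ 280.4 -300.9    0. ]
red ((152.67239379882812, 397.7476501464844), (5.432554244995117, 103.60016632080078), 36.72410583496094) [659.9 373.7   0. ]
green ((465.5657958984375, 221.51068115234375), (2.8279240131378174, 59.67986297607422), 9.211027145385742) [ 280.2 -285.5    0. ]
```

```bash
cat >> h.py <<'E'
from scipy.spatial.transform import Rotation as Ro
def now():
    from rig import r
    s=r.sense();return s,np.array(s["eef_pos"]),Ro.from_euler("xyz",s["tcp_rot"])
def delta(p,R,p2,R2): return R.inv().apply(np.array(p2)-p).round(1),(R.inv()*R2).as_rotvec().round(4)
YAW=np.radians(151.5); DOWN=Ro.from_euler("xyz",[np.pi,0,YAW])
AX=np.array([575.5,265.7])
E
python3 - <<'E'
from h import *
s,p,R=now();print(delta(p,R,[*AX,231],DOWN))
E
```

```text
(array([-4.999e+02, -2.348e+02, -1.000e-01]), array([-1.200e-03,  2.000e-04,  2.676e-01]))
```

Call:
arm_command(deltas=[{"tx":-30,"ty":-14},{"tx":-42,"ty":-20},{"tx":-42,"ty":-20},{"tx":-42,"ty":-20},{"tx":-42,"ty":-20},{"tx":-42,"ty":-20},{"tx":-42,"ty":-20},{"tx":-42,"ty":-20}])

```text
schema error: expected keys hand, tx, ty, tz, wx, wy, wz
```

Call:
arm_command(deltas=[{"tx":-42,"ty":-20},{"tx":-42,"ty":-20},{"tx":-42,"ty":-20},{"tx":-30,"ty":-14},{"tx":-20,"ty":-7},{"wz":0.134},{"wz":0.133},{"tx":0}])

```text
schema error: expected keys hand, tx, ty, tz, wx, wy, wz
```

Run:
```python
from h import *
s,p,R=now();print(s["clock"],p,s["tcp_rot"],s["contact_force"],delta(p,R,[*AX,149],DOWN))
```

```text
0.1 [142.26188016 608.18480455 230.64261554] [-3.14038990e+00 -8.31739782e-06  2.91178997e+00] [ 0.04837557 -0.0932703  -0.02459305] (array([-499.9, -234.7,   81.9]), array([-1.200e-03,  2.000e-04,  2.676e-01]))
```

All keys are required in each row. I'll open to 60 mm.

Call:
arm_command(deltas=[{"hand":60,"tx":-30,"ty":-14,"tz":0,"wx":0,"wy":0,"wz":0},{"hand":60,"tx":-42,"ty":-20,"tz":0,"wx":0,"wy":0,"wz":0},{"hand":60,"tx":-42,"ty":-20,"tz":0,"wx":0,"wy":0,"wz":0},{"hand":60,"tx":-42,"ty":-20,"tz":0,"wx":0,"wy":0,"wz":0},{"hand":60,"tx":-42,"ty":-20,"tz":0,"wx":0,"wy":0,"wz":0},{"hand":60,"tx":-42,"ty":-20,"tz":0,"wx":0,"wy":0,"wz":0},{"hand":60,"tx":-42,"ty":-20,"tz":0,"wx":0,"wy":0,"wz":0},{"hand":60,"tx":-42,"ty":-20,"tz":0,"wx":0,"wy":0,"wz":0}])

```text
clock: 1.1
eef_pos: [423.7, 383.6, 231.0]
tcp_rot: [-3.141, -0.0, 2.912]
contact_force: [0.5, 1.6, 0.1]
opening: 0.702
grasp_force: 0.0
```

Call:
arm_command(deltas=[{"hand":60,"tx":-42,"ty":-20,"tz":0,"wx":0,"wy":0,"wz":0},{"hand":60,"tx":-42,"ty":-20,"tz":0,"wx":0,"wy":0,"wz":0},{"hand":60,"tx":-42,"ty":-20,"tz":0,"wx":0,"wy":0,"wz":0},{"hand":60,"tx":-30,"ty":-14,"tz":0,"wx":0,"wy":0,"wz":0},{"hand":60,"tx":-20,"ty":-7,"tz":0,"wx":0,"wy":0,"wz":0},{"hand":60,"tx":0,"ty":0,"tz":0,"wx":0,"wy":0,"wz":0.134},{"hand":60,"tx":0,"ty":0,"tz":0,"wx":0,"wy":0,"wz":0.133},{"hand":60,"tx":0,"ty":0,"tz":0,"wx":0,"wy":0,"wz":0}])

```text
clock: 2.1
eef_pos: [575.4, 266.2, 231.0]
tcp_rot: [-3.141, -0.0, 2.646]
contact_force: [0.2, 0.9, -0.3]
opening: 0.7
grasp_force: 0.0
```

Run:
```python
from h import *
s,p,R=now();print(s["clock"],p,s["tcp_rot"],s["contact_force"],delta(p,R,[*AX,149],DOWN))
```

```text
2.1 [575.39905359 266.19225907 231.03651055] [-3.14126103e+00 -4.66067675e-04  2.64607020e+00] [ 0.22303275  0.85727468 -0.30949953] (array([-0.4, -0.4, 82. ]), array([-0.0003, -0.0005,  0.0019]))
```

Call:
arm_command(deltas=[{"hand":60,"tx":0,"ty":0,"tz":20,"wx":0,"wy":0,"wz":0},{"hand":60,"tx":0,"ty":0,"tz":20,"wx":0,"wy":0,"wz":0},{"hand":60,"tx":0,"ty":0,"tz":20,"wx":0,"wy":0,"wz":0},{"hand":60,"tx":0,"ty":0,"tz":14,"wx":0,"wy":0,"wz":0},{"hand":60,"tx":0,"ty":0,"tz":8,"wx":0,"wy":0,"wz":0},{"hand":60,"tx":0,"ty":0,"tz":0,"wx":0,"wy":0,"wz":0}])

```text
clock: 2.85
eef_pos: [575.5, 265.9, 149.0]
tcp_rot: [-3.141, -0.0, 2.646]
contact_force: [-0.6, 0.8, 0.2]
opening: 0.702
grasp_force: 0.0
```

Run:
```python
from h import *
from rig import imaging
s,p,R=now();print(p,s["contact_force"])
f=imaging.grab_frame("side");t=imaging.grab_frame("top")
im=np.hstack([cv2.resize(f["image"][210:310,180:280],(400,400),interpolation=cv2.INTER_CUBIC),cv2.resize(t["image"][160:260,180:280],(400,400),interpolation=cv2.INTER_CUBIC)])
cv2.imwrite("pics/c3.png",cv2.convertScaleAbs(im,alpha=1.8)[:,:,::-1])
```

```text
[575.51580951 265.8879714  148.96842521] [-0.64123179  0.7997866   0.2332239 ]
```

View pics/c3.png

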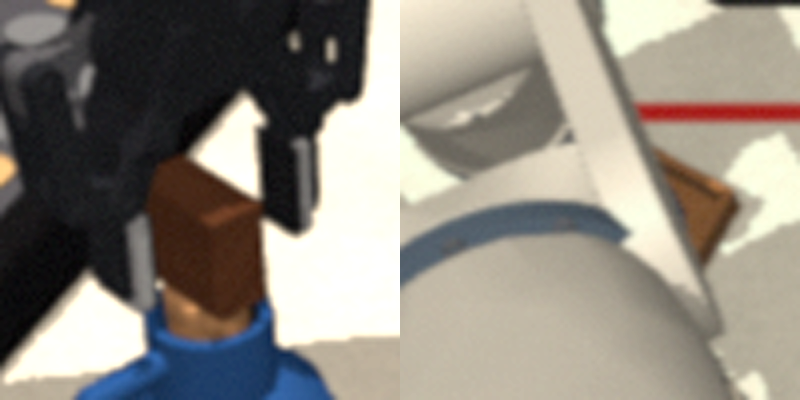

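The grip block stands between the open fingers (crop about (205,240)) and lines up with the pads. I'll close gently first.

Call:
arm_command(deltas=[{"hand":30,"tx":0,"ty":0,"tz":0,"wx":0,"wy":0,"wz":0},{"hand":30,"tx":0,"ty":0,"tz":0,"wx":0,"wy":0,"wz":0},{"hand":26,"tx":0,"ty":0,"tz":0,"wx":0,"wy":0,"wz":0},{"hand":26,"tx":0,"ty":0,"tz":0,"wx":0,"wy":0,"wz":0}], squeeze=20)

```text
clock: 3.45
eef_pos: [576.2, 266.3, 149.7]
tcp_rot: [3.14, 0.001, 2.645]
contact_force: [0.5, 3.4, 1.5]
opening: 0.306
grasp_force: 1.2
```

Call:
arm_command(deltas=[{"hand":18,"tx":0,"ty":0,"tz":0,"wx":0,"wy":0,"wz":0},{"hand":18,"tx":0,"ty":0,"tz":0,"wx":0,"wy":0,"wz":0},{"hand":18,"tx":0,"ty":0,"tz":0,"wx":0,"wy":0,"wz":0}], squeeze=20)

```text
clock: 3.82
eef_pos: [577.3, 267.5, 150.9]
tcp_rot: [3.137, 0.002, 2.645]
contact_force: [0.7, 5.8, 7.2]
opening: 0.254
grasp_force: 19.2
```

Call:
arm_command(deltas=[{"hand":18,"tx":-0.8,"ty":2.0,"tz":-2,"wx":0,"wy":0,"wz":0},{"hand":18,"tx":0,"ty":0,"tz":0,"wx":0,"wy":0,"wz":0},{"hand":18,"tx":0,"ty":0,"tz":0,"wx":0,"wy":0,"wz":0}], squeeze=70)

```text
clock: 4.2
eef_pos: [577.3, 267.6, 151.2]
tcp_rot: [3.141, -0.0, 2.645]
contact_force: [1.1, 4.7, -0.9]
opening: 0.245
grasp_force: 69.7
```

Run:
```python
from h import *
s,p,R=now();print(s["clock"],p,s["tcp_rot"],s["contact_force"],s["wrist_torque"],s["opening"],s["grasp_force"])
```

```text
4.2 [577.32721237 267.55175526 151.18545024] [ 3.14118566e+00 -2.88923018e-04  2.64468570e+00] [ 1.08199133  4.69865295 -0.90120703] [ 1.01202105 -0.1840221   0.04165841] 0.2447289102106221 69.70046997070312
```

Call:
arm_command(deltas=[{"hand":18,"tx":0,"ty":1.8,"tz":0,"wx":0.07,"wy":0,"wz":0},{"hand":18,"tx":0,"ty":1.8,"tz":0,"wx":0.075,"wy":0,"wz":0},{"hand":18,"tx":0,"ty":0,"tz":-0.5,"wx":0,"wy":0,"wz":0},{"hand":18,"tx":0,"ty":0,"tz":-0.5,"wx":0,"wy":0,"wz":0}])

```text
clock: 4.7
eef_pos: [579.1, 270.7, 152.1]
tcp_rot: [-2.997, -0.0, 2.645]
contact_force: [1.3, 3.6, -1.1]
opening: 0.25
grasp_force: 70.5
```

```bash
cat > st.py <<'E'
from h import *
s,p,R=now();z=R.apply([0,0,1]);a=np.radians(61.5);Y=np.array([np.cos(a),np.sin(a),0])
print(s["clock"],"pivot",(p+25*z).round(1),"lean",np.degrees(np.arcsin(-z@Y)).round(2),"F",s["contact_force"].round(1),"Fy",(s["contact_force"]@Y).round(1),"T",s["wrist_torque"].round(2),s["opening"],s["grasp_force"])
E
python3 st.py
```

```text
4.7 pivot [577.4 267.5 127.4] lean 8.29 F [ 1.3  3.6 -1.1] Fy 3.8 T [ 0.94 -0.15  0.03] 0.24953634517477305 70.54911732673645
```

Call:
arm_command(deltas=[{"hand":18,"tx":0,"ty":-2.4,"tz":-0.1,"wx":-0.097,"wy":0,"wz":0},{"hand":18,"tx":0,"ty":-2.4,"tz":-0.1,"wx":-0.097,"wy":0,"wz":0},{"hand":18,"tx":0,"ty":-2.4,"tz":-0.2,"wx":-0.097,"wy":0,"wz":0},{"hand":18,"tx":0,"ty":0,"tz":-0.5,"wx":0,"wy":0,"wz":0},{"hand":18,"tx":0,"ty":0,"tz":-0.5,"wx":0,"wy":0,"wz":0}])

```text
clock: 5.32
eef_pos: [575.7, 264.0, 153.8]
tcp_rot: [2.994, 0.0, 2.644]
contact_force: [3.1, 7.2, -4.8]
opening: 0.25
grasp_force: 70.9
```

```bash
python3 st.py
python3 - <<'E'
from h import *
from rig import imaging
f=imaging.grab_frame("side")
cv2.imwrite("pics/c4.png",cv2.convertScaleAbs(cv2.resize(f["image"][220:400,160:310],None,fx=3.3,fy=3.3,interpolation=cv2.INTER_CUBIC),alpha=1.8)[:,:,::-1])
E
```

```text
5.325 pivot [577.5 267.3 129.1] lean -8.44 F [ 3.1  7.2 -4.8] Fy 7.8 T [ 0.92 -0.39  0.02] 0.25008818213493705 70.8776342868805
```

View pics/c4.png

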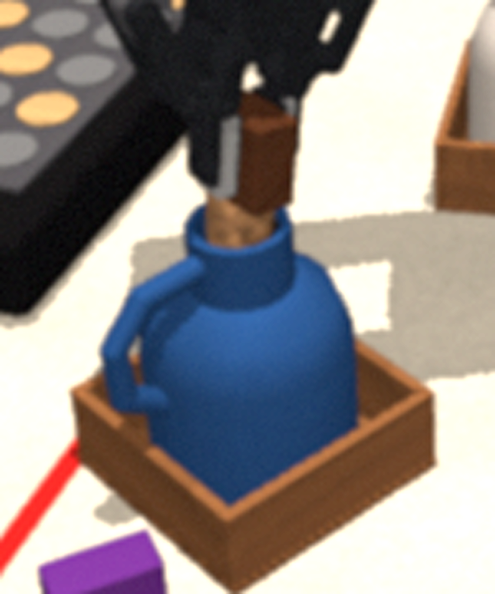

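The stopper leans away from the handle, with more cork showing at crop (240,215), and the jar sits down in its caddy. I'll keep rocking.

Call:
arm_command(deltas=[{"hand":18,"tx":0,"ty":2.6,"tz":-0.1,"wx":0.097,"wy":0,"wz":0},{"hand":18,"tx":0,"ty":2.6,"tz":-0.2,"wx":0.097,"wy":0,"wz":0},{"hand":18,"tx":0,"ty":2.4,"tz":-0.3,"wx":0.097,"wy":0,"wz":0},{"hand":18,"tx":0,"ty":-0.1,"tz":-0.6,"wx":0,"wy":0,"wz":0},{"hand":18,"tx":0,"ty":-0.1,"tz":-0.6,"wx":0,"wy":0,"wz":0}])

```text
clock: 6.0
eef_pos: [579.2, 271.1, 155.4]
tcp_rot: [-2.999, -0.0, 2.645]
contact_force: [2.7, 5.6, -6.8]
opening: 0.252
grasp_force: 71.0
```

```bash
python3 st.py
```

```text
6.0 pivot [577.5 267.9 130.6] lean 8.18 F [ 2.7  5.6 -6.8] Fy 6.2 T [ 1.5  -0.75  0.01] 0.25235886888657905 70.9928047657013
```

Call:
arm_command(deltas=[{"hand":18,"tx":0,"ty":-2.4,"tz":-0.1,"wx":-0.097,"wy":0,"wz":0},{"hand":18,"tx":0,"ty":-2.4,"tz":-0.2,"wx":-0.097,"wy":0,"wz":0},{"hand":18,"tx":0,"ty":-2.4,"tz":-0.3,"wx":-0.097,"wy":0,"wz":0},{"hand":18,"tx":0,"ty":0.1,"tz":-0.6,"wx":0,"wy":0,"wz":0},{"hand":18,"tx":0,"ty":0.1,"tz":-0.6,"wx":0,"wy":0,"wz":0}])

```text
clock: 6.62
eef_pos: [575.2, 263.7, 157.9]
tcp_rot: [2.995, -0.0, 2.643]
contact_force: [2.7, 5.5, -6.3]
opening: 0.248
grasp_force: 71.3
```

```bash
python3 st.py
```

```text
6.625 pivot [576.9 266.9 133.2] lean -8.43 F [ 2.7  5.5 -6.3] Fy 6.1 T [ 0.86 -0.25  0.04] 0.24759494206193383 71.33421063423157
```

Call:
arm_command(deltas=[{"hand":18,"tx":0,"ty":2.5,"tz":-0.1,"wx":0.097,"wy":0,"wz":0},{"hand":18,"tx":0,"ty":2.5,"tz":-0.2,"wx":0.097,"wy":0,"wz":0},{"hand":18,"tx":0,"ty":2.5,"tz":-0.3,"wx":0.097,"wy":0,"wz":0},{"hand":18,"tx":0,"ty":-0.1,"tz":-0.6,"wx":0,"wy":0,"wz":0},{"hand":18,"tx":0,"ty":-0.1,"tz":-0.6,"wx":0,"wy":0,"wz":0}])

```text
clock: 7.25
eef_pos: [579.5, 271.3, 159.9]
tcp_rot: [-3.0, -0.0, 2.645]
contact_force: [2.1, 7.0, -3.4]
opening: 0.248
grasp_force: 71.8
```

```bash
python3 st.py
```

```text
7.25 pivot [577.8 268.2 135.2] lean 8.09 F [ 2.1  7.  -3.4] Fy 7.1 T [ 1.61 -0.67 -0.1 ] 0.24788947624457822 71.77572011947632
```

Call:
arm_command(deltas=[{"hand":18,"tx":0,"ty":-2.4,"tz":-0.1,"wx":-0.097,"wy":0,"wz":0},{"hand":18,"tx":0,"ty":-2.4,"tz":-0.2,"wx":-0.097,"wy":0,"wz":0},{"hand":18,"tx":0,"ty":-2.4,"tz":-0.3,"wx":-0.097,"wy":0,"wz":0},{"hand":18,"tx":0,"ty":0.1,"tz":-0.6,"wx":0,"wy":0,"wz":0},{"hand":18,"tx":0,"ty":0.1,"tz":-0.6,"wx":0,"wy":0,"wz":0}])

```text
clock: 7.88
eef_pos: [575.4, 263.3, 162.8]
tcp_rot: [2.997, 0.0, 2.644]
contact_force: [-0.0, 0.5, -0.1]
opening: 0.252
grasp_force: 72.5
```

```bash
python3 st.py
```

```text
7.875 pivot [577.1 266.5 138. ] lean -8.31 F [-0.   0.5 -0.1] Fy 0.4 T [-0.1   0.06 -0.05] 0.2517564752322262 72.52642035484314
```

The forces have dropped to zero, so it is nearly free. I'll do one more rock, then go upright and lift.

Call:
arm_command(deltas=[{"hand":18,"tx":0,"ty":2.5,"tz":-0.3,"wx":0.097,"wy":0,"wz":0},{"hand":18,"tx":0,"ty":2.5,"tz":-0.4,"wx":0.097,"wy":0,"wz":0},{"hand":18,"tx":0,"ty":2.3,"tz":-0.5,"wx":0.097,"wy":0,"wz":0},{"hand":18,"tx":0,"ty":-0.1,"tz":-0.8,"wx":0,"wy":0,"wz":0},{"hand":18,"tx":0,"ty":-0.1,"tz":-0.8,"wx":0,"wy":0,"wz":0}])

```text
clock: 8.5
eef_pos: [579.0, 270.6, 165.3]
tcp_rot: [-2.997, -0.0, 2.645]
contact_force: [-0.1, -0.9, -0.7]
opening: 0.248
grasp_force: 72.6
```

Call:
arm_command(deltas=[{"hand":18,"tx":0,"ty":-1.8,"tz":-0.3,"wx":-0.072,"wy":0,"wz":0},{"hand":18,"tx":0,"ty":-1.8,"tz":-0.3,"wx":-0.072,"wy":0,"wz":0},{"hand":18,"tx":0,"ty":0,"tz":-1,"wx":0,"wy":0,"wz":0},{"hand":18,"tx":0,"ty":0,"tz":-1,"wx":0,"wy":0,"wz":0}])

```text
clock: 9.0
eef_pos: [577.9, 267.6, 169.2]
tcp_rot: [-3.14, 0.0, 2.644]
contact_force: [0.2, 0.0, -0.2]
opening: 0.242
grasp_force: 72.6
```

```bash
python3 st.py
```

```text
9.0 pivot [577.9 267.5 144.2] lean 0.08 F [ 0.2  0.  -0.2] Fy 0.1 T [-0.   -0.03  0.01] 0.24217324803110404 72.55271315574646
```

Call:
arm_command(deltas=[{"hand":18,"tx":0,"ty":0,"tz":-5,"wx":0,"wy":0,"wz":0},{"hand":18,"tx":0,"ty":0,"tz":-15,"wx":0,"wy":0,"wz":0},{"hand":18,"tx":0,"ty":0,"tz":-25,"wx":0,"wy":0,"wz":0},{"hand":18,"tx":0,"ty":0,"tz":-25,"wx":0,"wy":0,"wz":0},{"hand":18,"tx":0,"ty":0,"tz":-20,"wx":0,"wy":0,"wz":0},{"hand":18,"tx":0,"ty":0,"tz":-12,"wx":0,"wy":0,"wz":0},{"hand":18,"tx":0,"ty":0,"tz":-6,"wx":0,"wy":0,"wz":0},{"hand":18,"tx":0,"ty":0,"tz":0,"wx":0,"wy":0,"wz":0}])

```text
clock: 10.0
eef_pos: [577.8, 268.2, 276.8]
tcp_rot: [-3.141, 0.0, 2.645]
contact_force: [-0.1, 0.6, -2.1]
opening: 0.252
grasp_force: 72.6
```

Run:
```python
from h import *
from rig import imaging
import pickle
s,p,R=now();print(p,s["opening"]);d=pickle.load(open("f0.pkl","rb"))
f=imaging.grab_frame("side")
h=cv2.cvtColor(d["side"]["image"],cv2.COLOR_RGB2HSV);m=cv2.inRange(h,(3,130,80),(14,255,255));k=m*0;k[195:235,330:395]=m[195:235,330:395]
print("dish side bbox",cv2.boundingRect(k));
x,y,w,hh=cv2.boundingRect(k)
print("dish y from side: right edge ray",onz(d["side"],(x+w,y+hh/2-1),18),"top ray centre",onz(d["top"],(435.1,246.5),18))
for z in(6,): 
  q=d["side"]; P=np.array([510,-225.7,18]);print(proj(q,P),[proj(q,P+65*np.array([np.cos(a),np.sin(a),0])).round(1).tolist() for a in(np.radians([163,-17]))])
print("white",onz(d["top"],(349,242),100))
print(delta(p,R,[510,-225.7,p[2]],R))
cv2.imwrite("pics/c5.png",cv2.convertScaleAbs(f["image"][150:410,160:440],alpha=1.6)[:,:,::-1])
```

```text
[577.80844906 268.16967756 276.80577057] 0.2522031646614705
dish side bbox (330, 200, 56, 28)
dish y from side: right edge ray [ 448.31295397 -238.28548761   18.        ] top ray centre [ 510.02576596 -225.56119026   18.        ]
[356.96408209 211.5962973 ] [[383.4, 219.6], [331.8, 204.0]]
white [507.802883   -12.23167694 100.        ]
(array([-175.7, -466.5,    0.5]), array([0., 0., 0.]))
```

View pics/c5.png

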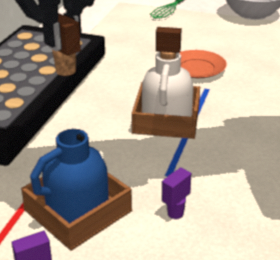

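The stopper hangs free in the gripper at crop (67,50), the blue jar is open and seated in its caddy, and the white jar is still corked. Next is the dish.

Call:
arm_command(deltas=[{"hand":18,"tx":-7,"ty":-18.5,"tz":0,"wx":0,"wy":0,"wz":0},{"hand":18,"tx":-14,"ty":-37,"tz":0,"wx":0,"wy":0,"wz":0},{"hand":18,"tx":-14,"ty":-37,"tz":0,"wx":0,"wy":0,"wz":0},{"hand":18,"tx":-14,"ty":-37,"tz":0,"wx":0,"wy":0,"wz":0},{"hand":18,"tx":-14,"ty":-37,"tz":0,"wx":0,"wy":0,"wz":0},{"hand":18,"tx":-14,"ty":-37,"tz":0,"wx":0,"wy":0,"wz":0},{"hand":18,"tx":-14,"ty":-37,"tz":0,"wx":0,"wy":0,"wz":0},{"hand":18,"tx":-14,"ty":-37,"tz":0,"wx":0,"wy":0,"wz":0}])

```text
clock: 11.05
eef_pos: [536.6, -28.0, 276.5]
tcp_rot: [-3.14, -0.001, 2.645]
contact_force: [0.5, 0.2, 0.1]
opening: 0.244
grasp_force: 72.6
```

Call:
arm_command(deltas=[{"hand":18,"tx":-14,"ty":-37,"tz":0,"wx":0,"wy":0,"wz":0},{"hand":18,"tx":-14,"ty":-37,"tz":0,"wx":0,"wy":0,"wz":0},{"hand":18,"tx":-14,"ty":-37,"tz":0,"wx":0,"wy":0,"wz":0},{"hand":18,"tx":-14,"ty":-37,"tz":0,"wx":0,"wy":0,"wz":0},{"hand":18,"tx":-9,"ty":-26,"tz":0,"wx":0,"wy":0,"wz":0},{"hand":18,"tx":-6,"ty":-15,"tz":0,"wx":0,"wy":0,"wz":0},{"hand":18,"tx":0,"ty":0,"tz":0,"wx":0,"wy":0,"wz":0},{"hand":18,"tx":0,"ty":0,"tz":0,"wx":0,"wy":0,"wz":0}])

```text
clock: 12.05
eef_pos: [510.1, -225.2, 277.1]
tcp_rot: [-3.141, -0.0, 2.645]
contact_force: [0.5, 0.9, -1.4]
opening: 0.252
grasp_force: 72.6
```

Run:
```python
from h import *
s,p,R=now();print(s["clock"],p,s["tcp_rot"],s["opening"],delta(p,R,[509.5,-225,42],DOWN))
```

```text
12.05 [ 510.13267436 -225.17532364  277.06182774] [-3.14093063e+00 -4.90673071e-04  2.64499048e+00] 0.2524982916876002 (array([  0.5,   0. , 235.1]), array([-0.0007, -0.0005,  0.0008]))
```

Call:
arm_command(deltas=[{"hand":18,"tx":0,"ty":0,"tz":15,"wx":0,"wy":0,"wz":0},{"hand":18,"tx":0,"ty":0,"tz":35,"wx":0,"wy":0,"wz":0},{"hand":18,"tx":0,"ty":0,"tz":40,"wx":0,"wy":0,"wz":0},{"hand":18,"tx":0,"ty":0,"tz":40,"wx":0,"wy":0,"wz":0},{"hand":18,"tx":0,"ty":0,"tz":40,"wx":0,"wy":0,"wz":0},{"hand":18,"tx":0,"ty":0,"tz":30,"wx":0,"wy":0,"wz":0},{"hand":18,"tx":0,"ty":0,"tz":18,"wx":0,"wy":0,"wz":0},{"hand":18,"tx":0,"ty":0,"tz":6,"wx":0,"wy":0,"wz":0}])

```text
clock: 13.05
eef_pos: [509.6, -225.5, 52.1]
tcp_rot: [-3.14, -0.002, 2.645]
contact_force: [-0.5, 0.1, 0.0]
opening: 0.247
grasp_force: 72.5
```

Call:
arm_command(deltas=[{"hand":18,"tx":0,"ty":0,"tz":3,"wx":0,"wy":0,"wz":0},{"hand":18,"tx":0,"ty":0,"tz":2,"wx":0,"wy":0,"wz":0},{"hand":18,"tx":0,"ty":0,"tz":2,"wx":0,"wy":0,"wz":0},{"hand":18,"tx":0,"ty":0,"tz":1,"wx":0,"wy":0,"wz":0},{"hand":18,"tx":0,"ty":0,"tz":0,"wx":0,"wy":0,"wz":0}])

```text
clock: 13.68
eef_pos: [510.1, -226.1, 45.4]
tcp_rot: [-3.141, 0.0, 2.645]
contact_force: [0.4, 0.1, -0.4]
opening: 0.249
grasp_force: 72.5
```

Call:
arm_command(deltas=[{"hand":18,"tx":0,"ty":0,"tz":1,"wx":0,"wy":0,"wz":0},{"hand":18,"tx":0,"ty":0,"tz":1,"wx":0,"wy":0,"wz":0},{"hand":18,"tx":0,"ty":0,"tz":0,"wx":0,"wy":0,"wz":0},{"hand":18,"tx":0,"ty":0,"tz":0,"wx":0,"wy":0,"wz":0}])

```text
clock: 14.18
eef_pos: [510.1, -226.1, 43.2]
tcp_rot: [-3.141, -0.0, 2.645]
contact_force: [0.1, -0.8, -0.2]
opening: 0.246
grasp_force: 72.5
```

Call:
arm_command(deltas=[{"hand":18,"tx":0,"ty":0,"tz":1,"wx":0,"wy":0,"wz":0},{"hand":18,"tx":0,"ty":0,"tz":1,"wx":0,"wy":0,"wz":0},{"hand":18,"tx":0,"ty":0,"tz":0,"wx":0,"wy":0,"wz":0},{"hand":18,"tx":0,"ty":0,"tz":0,"wx":0,"wy":0,"wz":0}])

```text
clock: 14.68
eef_pos: [510.1, -226.1, 41.3]
tcp_rot: [-3.141, 0.0, 2.645]
contact_force: [0.2, -0.5, 2.9]
opening: 0.246
grasp_force: 72.9
```

Run:
```python
from h import *
from rig import imaging
s,p,R=now();print(p,s["contact_force"])
f=imaging.grab_frame("side")
cv2.imwrite("pics/c6.png",cv2.convertScaleAbs(cv2.resize(f["image"][130:260,280:440],None,fx=4,fy=4,interpolation=cv2.INTER_CUBIC),alpha=1.6)[:,:,::-1])
```

```text
[ 510.12762199 -226.10033858   41.30432425] [ 0.23787437 -0.4624411   2.85322403]
```

View pics/c6.png

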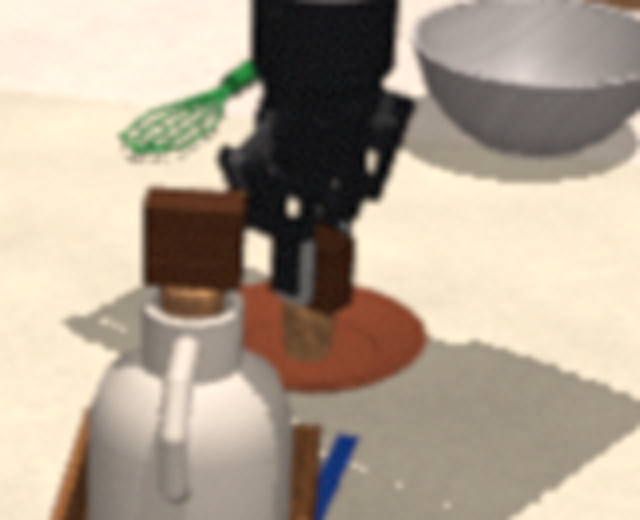

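The cork foot rests on the dish floor at crop (308,345), with 2.9 N of contact. I'll release and retreat.

Call:
arm_command(deltas=[{"hand":22,"tx":0,"ty":0,"tz":0,"wx":0,"wy":0,"wz":0},{"hand":26,"tx":0,"ty":0,"tz":0,"wx":0,"wy":0,"wz":0},{"hand":32,"tx":0,"ty":0,"tz":0,"wx":0,"wy":0,"wz":0},{"hand":50,"tx":0,"ty":0,"tz":0,"wx":0,"wy":0,"wz":0},{"hand":60,"tx":0,"ty":0,"tz":0,"wx":0,"wy":0,"wz":0},{"hand":60,"tx":0,"ty":0,"tz":0,"wx":0,"wy":0,"wz":0}], squeeze=20)

```text
clock: 15.48
eef_pos: [510.1, -226.1, 41.2]
tcp_rot: [-3.141, 0.0, 2.645]
contact_force: [-0.7, 1.2, -0.5]
opening: 0.705
grasp_force: 0.0
```

Call:
arm_command(deltas=[{"hand":60,"tx":0,"ty":0,"tz":-5,"wx":0,"wy":0,"wz":0},{"hand":60,"tx":0,"ty":0,"tz":-15,"wx":0,"wy":0,"wz":0},{"hand":60,"tx":0,"ty":0,"tz":-30,"wx":0,"wy":0,"wz":0},{"hand":60,"tx":0,"ty":0,"tz":-40,"wx":0,"wy":0,"wz":0},{"hand":60,"tx":0,"ty":0,"tz":-40,"wx":0,"wy":0,"wz":0},{"hand":60,"tx":0,"ty":0,"tz":-20,"wx":0,"wy":0,"wz":0},{"hand":60,"tx":0,"ty":0,"tz":0,"wx":0,"wy":0,"wz":0},{"hand":60,"tx":0,"ty":0,"tz":0,"wx":0,"wy":0,"wz":0}])

```text
clock: 16.48
eef_pos: [509.7, -225.8, 190.8]
tcp_rot: [-3.141, -0.001, 2.645]
contact_force: [-0.3, -0.3, -0.5]
opening: 0.696
grasp_force: 0.0
```

Run:
```python
from h import *
from rig import imaging
s,p,R=now();print(s["clock"],p,s["contact_force"])
f=imaging.grab_frame("side")
cv2.imwrite("pics/c7.png",cv2.convertScaleAbs(cv2.resize(f["image"][130:400,170:440],None,fx=2.2,fy=2.2,interpolation=cv2.INTER_CUBIC),alpha=1.6)[:,:,::-1])
```

```text
16.475 [ 509.69115932 -225.75746423  190.81836609] [-0.31725821 -0.34731248 -0.46137409]
```

View pics/c7.png

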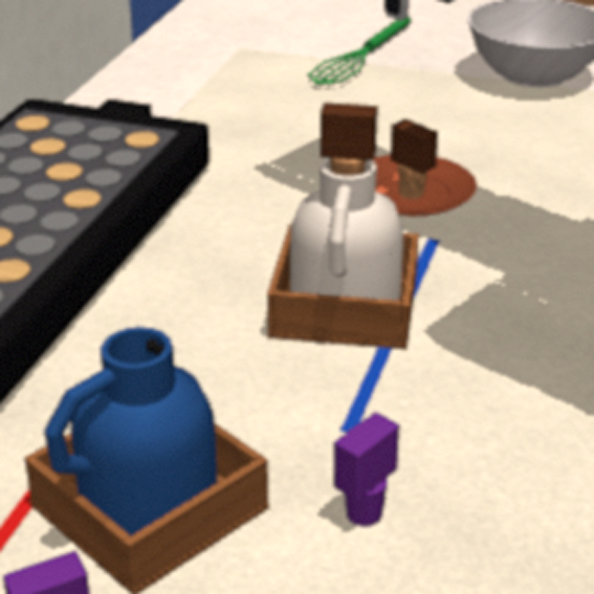

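The stopper stands in the dish at crop (412,165). The blue jar is open and down in its caddy, the white jar is corked, and the arm is clear.

```bash
python3 -c "
from rig import r
print(r.sign_off())"
```

```text
the job is handed in; nothing more can be done
None
```

The blue jar is uncorked and still down in its caddy, its stopper stands in the terracotta dish, the white jar is still corked, and the job was handed in at about 16.5 s; no verdict came back.

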